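# Spring check of a tilt stage

### The arm

A 6-joint arm with a two-finger parallel gripper is mounted at the origin on a cart in front of the work surface, level with it; the furniture and walls round the work are solid. World frame = base frame: x ahead of the robot, y to its left, z up, the work surface at z = 0. Lengths are in m, angles in rad, forces in N, time in s.
With the tool pointing down it reaches from about 0.325 to 0.875 m from the base axis. Payload 4.4 kg.
Tool frame: the origin (TCP) lies at the very end of the fingers, on their centre line; the grasp point (between the pads) lies 19 mm behind it; x points along the fingers, y is the direction in which the jaws open and shut, and the axes are right-handed (so a half turn about x gives the same grasp; the last joint's range is limited). The gripper opens to 85 mm and grips with 20 to 120 N. Pads are 22 mm wide; open, the fingers measure 114 mm over their backs; the gripper's body (76 mm by 85 mm) begins 54 mm behind the grasp point. The pads swing forward as they close: fully open they stand 13 mm farther back than shut.
Start: joints at [-1.468, 0.207, 1.542, -0, 1.393, -0.15], TCP at [0.144, -0.557, 0.231] pointing down, gripper open.
Joint ranges: [-2.73, 2.73], [-0.86, 2.22], [0.23, 2.46], [-1.11, 4.25], [0.08, 2.63], [-2.82, 2.82]. Speed limits (rad/s): [2.79, 2.79, 3.14, 3.14, 3.14, 3.14].

### API

Orientations are given as a unit quaternion [x, y, z, w].
In Python, from plant import readout, cams, r gives the robot as it stands.
- The arm moves only by the tool drive_tool, never from a script. Its argument "motion" is a list of rows, each a list of 5 numbers: the shift along the tool's x, y, z in units of 60 mm (1.0 is 60 mm), then the turn about the tool's x in rad, then the finger opening in mm, from 0 to 85.4. A call has 1 to 20 rows; each row is the pose to reach, as a shift and turn from the pose commanded when the call began, along the tool's axes at that moment; what a row does not reach only later rows make up. A row lasts 1/8 s, in which the tool goes at most 62.5 mm and 10.7 degrees, less where a joint would pass 70% of its speed; a pose out of reach is approached as far as the arm can. A call with a gripper value outside its range is refused whole. The fingers move at their own pace and stop on an object; "force" is the grip in N (left out, the last holds). Time passes only in rows, so rows that repeat a pose let the fingers close. It gives the time, the measured TCP pose, the force and the opening at its end, in the units of the state.
- readout.state(): the state, without advancing time (a new reading comes with each control period).
- cams.read_camera(name): name is "scene" or "top"; returns a dict with "pixels" (400x640x3 uint8, blue, green, red), "fx", "fy", "cx", "cy" (pixels), "k1" (the pictures are not rectified: a ray, as slopes to the right and down, at radius r is drawn at 1 + k1 r^2 times it, then the intrinsics apply), "camera_from_world" (4x4, takes a point from world to camera coordinates). Camera axes: x right, y down, z forward; pixel columns grow to the right and rows downward; lengths in m; the calibration is good to about 2 mm. A picture is of the moment at which its call begins. There is no depth.
- r.sign_off(): hands the job in, once; it reports no verdict.
The state is a dict: "time_s": time; "joint_positions": joint angles; "dq": joint speeds; "effort": joint torques, N m; "tcp_pos": TCP position; "orientation": TCP orientation; "contact_force": force on the tool from outside, world axes, zero at the start; "wrist_torque": the same for the moment, N m; "opening": finger opening in m.
Only numpy, scipy, OpenCV 4.12 (cv2) and the standard library are available. Lean on these libraries where they do the work, as an engineer would, in place of code of your own. Each camera call takes 0.05 s, during which the arm holds its last target. There are 200 camera calls.

### The job

Check the springs of the tilt stage: with the fingertips, press the thumb pad of its left front corner (left as the robot sees it) down until that corner's pointer is level with the point of the index clip on its scale, keep it there for about a second without going well past the mark, and release it so that the corner springs fully up; then do the same at the right front corner. Press one corner at a time, and finish with the robot clear of everything. Nothing is picked up: leave the well plate in its nest, the index clips where they are set, and the things around the stage where they stand.

Things in the scene. Friction and masses are not known exactly. Their poses are not given: they have to be found in the camera images.
- tilt_stage: the tilt stage, bolted to the desk: an aluminium base about 150x130 mm, 14 mm thick, with two arms to the front left and right that carry the scales (270 mm wide over these), over which a spring-backed platform rides on one ball pivot at the back (60 mm along +x from the origin, 86 mm up) and on a spring at each of the two front corners. Origin: centre of the base's underside, on the desk; x points away from the robot, y to its left, z up (turned by a yaw of up to 0.3).
- left_pad (a point): centre of the top face of the left corner's black round thumb pad, 26 mm diameter, 100 mm above the desk when free, at x -60, y +92 mm in the stage frame. It is the highest part of that corner (11 mm above the well plate's top). Pressed straight down it yields against its spring: about 2 N to start, about 8 N at the stop 26 mm down; it moves sideways less than 5 mm, and comes back up when released.
- left_pointer (a point): tip of the thin dark pointer rod of the left corner: it sticks out 42 mm beyond the pad's centre, away from the pivot, 86 mm above the desk when free. The tip sinks 1.28 mm for each mm that the pad sinks; pressing the other pad does not move it.
- left_mark (a point): point of the wedge on the black sliding index clip (26 mm wide, 9 mm high) on the white upright scale beside the left pointer: the mark that the pointer must come level with. It is set anywhere from 9 to 23 mm below the free pointer's height, 3 mm beside the pointer; the scale's top is 96 mm above the desk and scale and clip stay 35 mm or more clear of the pad's centre. The clip slides on the scale with friction and keeps its place unless it is pushed; z is up.
- left_corner (a joint): tilt of the platform by which the left corner is pressed down, rad: 0 = free, fully up; grows as the pad goes down (the pad sinks 146 mm and the pointer tip 186 mm per rad); stop at 0.18.
- right_pad (a point): centre of the top face of the right corner's black round thumb pad, 26 mm diameter, 100 mm above the desk when free, at x -60, y -92 mm in the stage frame. It is the highest part of that corner (11 mm above the well plate's top). Pressed straight down it yields against its spring: about 2 N to start, about 8 N at the stop 26 mm down; it moves sideways less than 5 mm, and comes back up when released.
- right_pointer (a point): tip of the thin dark pointer rod of the right corner: it sticks out 42 mm beyond the pad's centre, away from the pivot, 86 mm above the desk when free. The tip sinks 1.28 mm for each mm that the pad sinks; pressing the other pad does not move it.
- right_mark (a point): point of the wedge on the black sliding index clip (26 mm wide, 9 mm high) on the white upright scale beside the right pointer: the mark that the pointer must come level with. It is set anywhere from 9 to 23 mm below the free pointer's height, 3 mm beside the pointer; the scale's top is 96 mm above the desk and scale and clip stay 35 mm or more clear of the pad's centre. The clip slides on the scale with friction and keeps its place unless it is pushed; z is up.
- right_corner (a joint): tilt of the platform by which the right corner is pressed down, rad: 0 = free, fully up; grows as the pad goes down (the pad sinks 146 mm and the pointer tip 186 mm per rad); stop at 0.18.
- well_plate: frosted 96-well plate, 85x128x14 mm, lying loose in the nest on the platform (6 mm high lips at its corners); origin at the centre of its underside, 74 mm above the desk. It stays there.
- check_weight: brass-coloured 200 g check weight with a knob, 30 mm diameter, 48 mm tall; bystander; origin at the centre of its underside
- brown_bottle: small reagent bottle with a black screw cap, 46 mm diameter, 85 mm tall; bystander; origin at the centre of its underside
- steel_tweezers: steel tweezers lying flat, 13x122x9 mm; bystander; origin at the centre of the underside
- marker_pen: black and white marker pen lying flat, 17x135x16 mm; bystander; origin at the centre of the underside

How it is judged:
On the way, in this order (a step that is already met when the one before it is completed fails the run):
1. the left corner is pressed by the fingers with its pointer level with the point of its index clip (within 4 mm) for 0.4 s, the right corner being up (z of left_pointer in the frame of left_mark between -0.004 and 0.004 m and contact force between the fingers and tilt_stage above 0.3 N and value of joint right_corner below 0.03 rad), for 0.4 s.
2. the left corner is released and fully up (value of joint left_corner below 0.01 rad), for 0.2 s.
3. the right corner is pressed by the fingers with its pointer level with the point of its index clip (within 4 mm) for 0.4 s, the left corner being up (z of right_pointer in the frame of right_mark between -0.004 and 0.004 m and contact force between the fingers and tilt_stage above 0.3 N and value of joint left_corner below 0.03 rad), for 0.4 s.
4. the right corner is released and fully up (value of joint right_corner below 0.01 rad), for 0.2 s.
At the end, for the whole second after the job is handed in: Both corners have been pressed to their marks (pointer within 4 mm, 0.4 s), left before right, and are fully up again (tilt under 0.01 rad); the well plate rests in its nest, and it and the four bystanders lie within 20 mm of where they were, the index clips within 3 mm (value of joint each of left_corner, right_corner below 0.01 rad and linear speed of well_plate below 0.02 m/s and distance of each of well_plate, check_weight, brown_bottle, steel_tweezers, marker_pen from where it was at the start of the episode below 0.02 m and distance of each of left_mark, right_mark from where it was at the start of the episode below 0.003 m); the robot touches nothing.
It fails at once if the left pointer is pushed more than 8 mm below its mark (z of left_pointer in the frame of left_mark below -0.008 m).
It fails at once if the right pointer is pushed more than 8 mm below its mark (z of right_pointer in the frame of right_mark below -0.008 m).
It fails at once if both corners are pressed down at once (value of joint each of left_corner, right_corner above 0.035 rad).
It fails at once if an index clip is pushed along its scale by more than 3 mm (distance of any of left_mark, right_mark from where it was at the start of the episode above 0.003 m).
It fails at once if the well plate is lifted or pushed out of its nest, or a bystander is lifted or moved, by more than 20 mm (distance of any of well_plate, check_weight, brown_bottle, steel_tweezers, marker_pen from where it was at the start of the episode above 0.02 m).
It also fails if it takes over 48 s, if anything falls off the work surface, if the arm or the gripper's body presses on something with over 40 N, if the wrist force passes 120 N, or if a joint passes its speed limit or range.

## Working session

There is one attempt and no reset: what is moved stays moved. The work goes in short steps, Python scripts to look and compute and a tool call to move; the robot and the scene stay as the last step left them, time stands still between calls to the robot, and variables do not carry over. Pictures are saved under pics/ and viewed, about 8 in all and at most 12, crops included, and the job is handed in when it is done.

Besides the shell and the picture viewer there is one more tool, called in YAML: its name, and indented under it one key for each argument. drive_tool: Moves the arm, as the interface text tells. Its arguments: {"type":"object","properties":{"motion":{"type":"array"},"force":{"type":"number"}},"required":["motion"]}

```bash
mkdir -p pics; cat > h.py <<'E'
import numpy as np, cv2
from plant import readout, cams, r
def shot(n,f=None):
    c=cams.read_camera(n)
    if f: cv2.imwrite(f,c["pixels"])
    return c
def K(c): return np.array([[c["fx"],0,c["cx"]],[0,c["fy"],c["cy"]],[0,0,1.]]),np.array([c["k1"],0,0,0,0.])
def proj(c,P):
    T=np.array(c["camera_from_world"]);k,d=K(c)
    return cv2.projectPoints(np.atleast_2d(np.array(P,float)),cv2.Rodrigues(T[:3,:3])[0],T[:3,3],k,d)[0][:,0]
def ray(c,uv):
    T=np.array(c["camera_from_world"]);k,d=K(c)
    p=cv2.undistortPoints(np.array([[uv]],float),k,d)[0,0]
    return -T[:3,:3].T@T[:3,3], T[:3,:3].T@np.array([p[0],p[1],1])
def atz(c,uv,z):
    o,v=ray(c,uv); return o+v*(z-o[2])/v[2]
E
python3 - <<'E'
from h import *
s=readout.state();print({k:np.round(v,3) for k,v in s.items()})
for n in("scene","top"):
    c=shot(n,f"pics/{n}0.png"); np.save(f"{n}.npy",c,allow_pickle=True)
    T=np.array(c["camera_from_world"]);print(n,-T[:3,:3].T@T[:3,3],T[2,:3],c["fx"],c["k1"])
E
```

```text
{'time_s': np.float64(0.0), 'joint_positions': array([-1.468,  0.207,  1.543, -0.   ,  1.394, -0.151]), 'dq': array([-0.   ,  0.001, -0.002,  0.   ,  0.001,  0.002]), 'effort': array([ 1.0000e-03, -3.8303e+01, -2.9160e+01, -0.0000e+00,  1.1000e-02,
       -0.0000e+00]), 'tcp_pos': array([ 0.144, -0.556,  0.23 ]), 'orientation': array([ 0.701,  0.09 , -0.701,  0.089]), 'contact_force': array([-0.278, -0.002, -0.319]), 'wrist_torque': array([ 0.001,  0.042, -0.05 ]), 'opening': np.float64(0.085)}
scene [ 0.20477645 -0.46180689  0.67139801] [ 0.37984029  0.6489407  -0.65923996] 395.0111637953076 0.003428659927128209
top [0.35750794 0.09116167 0.97453026] [ 0.16112012 -0.01790669 -0.98677234] 393.13244984426416 -0.018202341252808306
```

View pics/scene0.png

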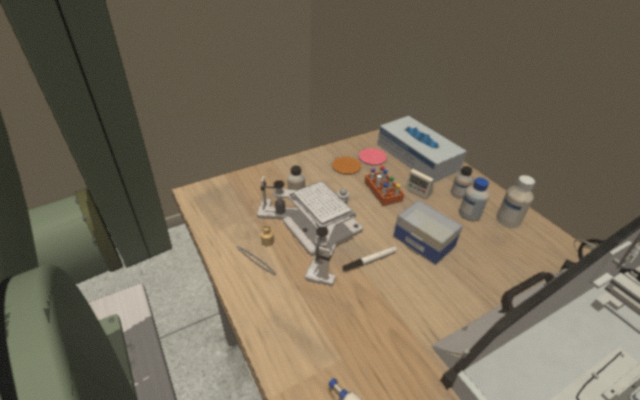

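View pics/top0.png

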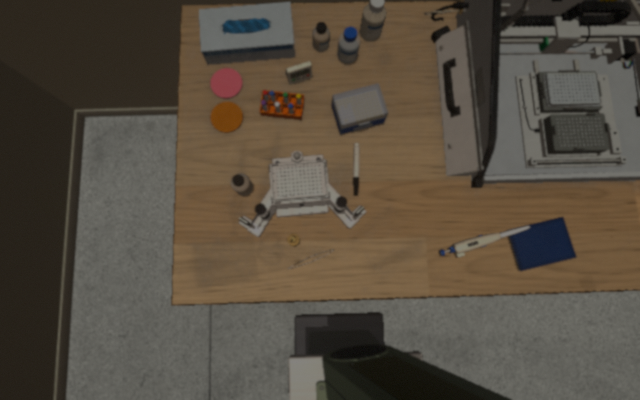

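The stage is in both views: around (315,215) in scene, and around (300,190) in top with pads near (261,210) and (341,202). I'll enlarge both.

```bash
python3 - <<'E'
import cv2
a=cv2.imread("pics/scene0.png")[165:295,235:375];b=cv2.imread("pics/top0.png")[145:245,230:375]
cv2.imwrite("pics/s1.png",cv2.convertScaleAbs(cv2.resize(a,(0,0),fx=4.6,fy=4.6,interpolation=cv2.INTER_CUBIC),alpha=1.3))
cv2.imwrite("pics/t1.png",cv2.convertScaleAbs(cv2.resize(b,(0,0),fx=5,fy=5,interpolation=cv2.INTER_CUBIC),alpha=1.7))
E
```

```text
(no output)
```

View pics/s1.png

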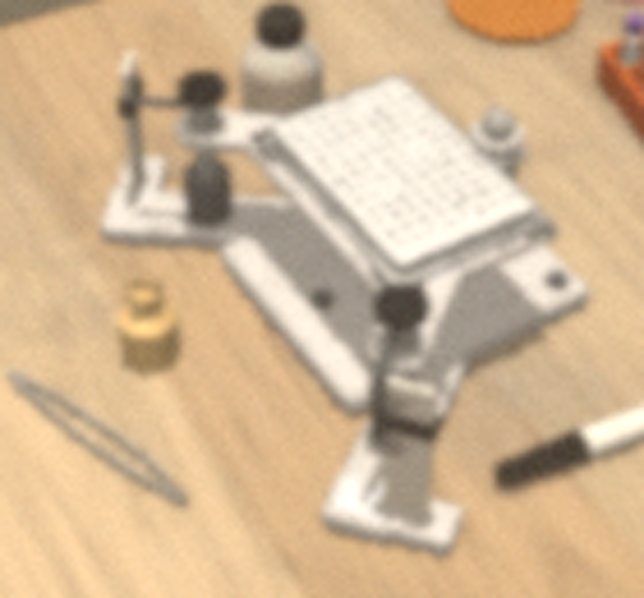

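View pics/t1.png

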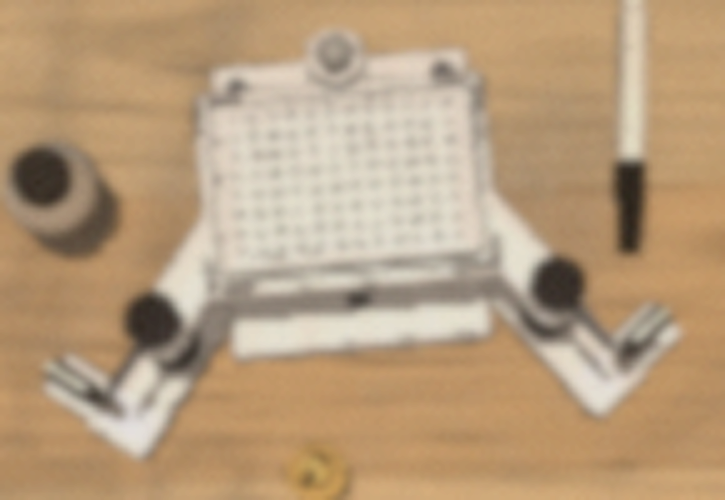

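Scene crop: left pad at (203,86), left clip at about (130,103), right pad at (401,303), right clip at about (408,425). Top crop: pads at (152,320) and (557,284). Next I'll fit the stage pose.

```bash
cat >> h.py <<'E'
def us(uv): return (np.array(uv)+.5)/4.6-.5+[235,165]
def ut(uv): return (np.array(uv)+.5)/5-.5+[230,145]
def stage(o,yaw,P):
    c,s=np.cos(yaw),np.sin(yaw);P=np.atleast_2d(P)
    return P@np.array([[c,s,0],[-s,c,0],[0,0,1]])+[o[0],o[1],0]
piv=np.array([.06,0,.086]);pads=np.array([[-.06,.092,.1],[-.06,-.092,.1]])
E
python3 - <<'E'
from h import *
S=np.load("scene.npy",allow_pickle=True).item();T=np.load("top.npy",allow_pickle=True).item()
tl,tr=[atz(T,ut(p),.1) for p in((152,320),(557,284))]
sl,sr=[atz(S,us(p),.1) for p in((203,86),(401,303))]
print(tl,tr,np.linalg.norm(tl-tr));print(sl,sr,np.linalg.norm(sl-sr))
L=(tl+sl)/2;R=(tr+sr)/2;d=(L-R)[:2]
yaw=np.arctan2(-d[0],d[1]);m=(L+R)[:2]/2
o=m+.06*np.array([np.cos(yaw),np.sin(yaw)]);print("o",o,"yaw",yaw)
pw=stage(o,yaw,pads);print(pw)
for i in(0,1):
    u=(pads[i]-piv)[:2];u/=np.linalg.norm(u)
    tip=np.r_[pads[i,:2]+.042*u,.086]
    ends=[tip-[0,0,dz] for dz in(0,.009,.016,.023)]
    w=stage(o,yaw,np.vstack([pads[i],ends,np.r_[tip[:2],.096]]))
    print("side",i,"pad,tip,-9,-16,-23,top")
    print((np.round((proj(S,w)-[235,165]+.5)*4.6-.5)).astype(int).tolist())
    print((np.round((proj(T,w)-[230,145]+.5)*5-.5)).astype(int).tolist())
    print(w[1])
E
```

```text
[0.49251743 0.20998598 0.1       ] [0.50404965 0.02737754 0.1       ] 0.18297221619085938
[0.49030399 0.20908739 0.1       ] [0.50193914 0.02706852 0.1       ] 0.18239036223690594
o [0.55708181 0.12218441] yaw 0.0634518238926243
[[0.4913689  0.21019472 0.1       ]
 [0.5030362  0.026565   0.1       ]]
side 0 pad,tip,-9,-16,-23,top
[[204, 84], [124, 100], [125, 114], [126, 124], [127, 135], [123, 85]]
[[152, 323], [104, 405], [108, 407], [110, 408], [112, 410], [101, 402]]
[0.45648414 0.2335839  0.086     ]
side 1 pad,tip,-9,-16,-23,top
[[404, 303], [371, 390], [371, 404], [370, 415], [370, 425], [371, 374]]
[[559, 286], [620, 358], [618, 361], [616, 363], [615, 364], [622, 355]]
[ 0.47139218 -0.00105122  0.086     ]
```

Pose is consistent: pad spacing is 182–183 mm against 184, and the two cameras agree to 2 mm. Next is a closer, averaged look at the scales.

```bash
python3 - <<'E'
from h import *
I=np.mean([shot("scene")["pixels"].astype(np.float32) for _ in range(10)],0);np.save("Savg.npy",I)
I=np.clip(I*1.3,0,255).astype(np.uint8)
a=I[170:220,250:285];b=I[222:290,300:336]
f=lambda x,k:cv2.resize(x,(0,0),fx=k,fy=k,interpolation=cv2.INTER_CUBIC)
A=f(a,11);B=f(b,11)[:600];A=f(a,11)
out=np.zeros((600,A.shape[1]+B.shape[1]+10,3),np.uint8);out[:A.shape[0],:A.shape[1]]=A;out[:B.shape[0],A.shape[1]+10:]=B
print(A.shape,B.shape,out.shape);cv2.imwrite("pics/s2.png",out)
E
```

```text
(550, 385, 3) (600, 396, 3) (600, 791, 3)
```

View pics/s2.png

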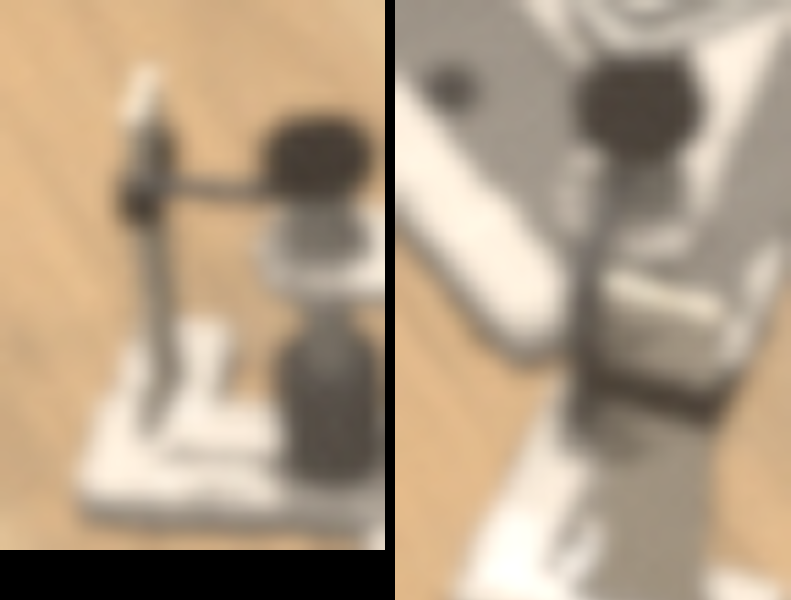

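The right clip shows as a dark band from about (600,385) to (720,405), below the scale's top edge at about y=297. The left clip is nearly edge-on, with its near end around (139,203). I'll overlay a wireframe model to read their heights.

```bash
cat > ov.py <<'E'
from h import *
import sys
o=[.55708,.12218];yaw=.06345
S=np.load("scene.npy",allow_pickle=True).item()
I=np.clip(np.load("Savg.npy")*1.3,0,255).astype(np.uint8)
def geo(i):
    u=(pads[i]-piv)[:2];u/=np.linalg.norm(u)
    w=np.array([-u[1],u[0]]);w*=np.sign(w[1])*(1 if i==0 else -1)
    return pads[i,:2]+.042*u,u,w
def pt(i,a,b,z):  # a along pointer, b along scale outward, mm
    t,u,w=geo(i); return stage(o,yaw,np.r_[t+a*u/1e3+b*w/1e3,z/1e3])[0]
if __name__=="__main__":
    D=[float(x) for x in sys.argv[1:3]];k=11
    outs=[]
    for i,(r0,r1,c0,c1) in enumerate([(170,222,250,285),(232,284,300,336)]):
        im=cv2.resize(I[r0:r1,c0:c1],(0,0),fx=k,fy=k,interpolation=cv2.INTER_CUBIC)
        def P(a,b,z): return tuple(int(v) for v in np.round((proj(S,pt(i,a,b,z))[0]-[c0,r0]+.5)*k-.5))
        def L(p,q,c): cv2.line(im,P(*p),P(*q),c,1,cv2.LINE_AA)
        L((-42,0,86),(0,0,86),(255,0,0))
        for b in(3,29):
            L((0,b,14),(0,b,96),(0,200,0))
        L((0,3,96),(0,29,96),(0,200,0))
        z=86-D[i]
        for h in(-4.5,4.5): L((0,3,z+h),(0,29,z+h),(0,0,255))
        cv2.circle(im,P(0,3,z),4,(255,0,255),1)
        outs.append(im)
        print(P(0,3,96),P(0,29,96),P(0,3,z),P(0,29,z),P(0,16,86),P(0,16,66))
    cv2.imwrite("pics/ov.png",np.hstack(outs))
    # vertical grey profiles along the scale midline
    G=np.load("Savg.npy").mean(2)
    for i in(0,1):
        for a,b in((0,8),(0,16),(0,24)):
            uv=np.array([proj(S,pt(i,a,b,z))[0] for z in range(104,50,-3)],np.float32)
            print(i,b,np.round(cv2.remap(G,uv[:,0],uv[:,1],cv2.INTER_CUBIC)[:,0]).astype(int).tolist())
E
python3 ov.py 14 14
```

```text
(131, 140) (154, 67) (139, 227) (161, 154) (146, 140) (152, 211)
(190, 163) (327, 201) (187, 253) (322, 291) (256, 220) (253, 294)
0 8 [165, 165, 149, 123, 107, 101, 95, 87, 73, 58, 51, 59, 78, 94, 100, 101, 102, 102]
0 16 [163, 167, 163, 154, 134, 107, 93, 87, 82, 80, 73, 62, 58, 63, 76, 87, 93, 95]
0 24 [141, 150, 163, 159, 149, 136, 117, 95, 80, 72, 70, 72, 72, 70, 74, 80, 89, 95]
1 8 [103, 107, 126, 138, 120, 101, 89, 84, 80, 75, 67, 56, 51, 58, 70, 78, 81, 85]
1 16 [115, 113, 143, 156, 135, 113, 102, 100, 103, 97, 77, 58, 52, 64, 86, 99, 99, 99]
1 24 [113, 127, 153, 159, 137, 118, 113, 113, 111, 101, 80, 58, 52, 67, 91, 106, 111, 111]
```

View pics/ov.png

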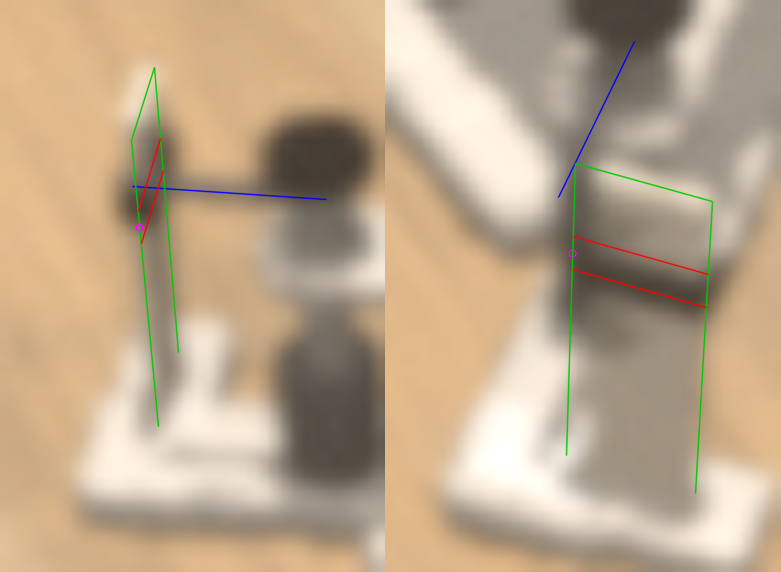

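The wireframe fits well; scale and clip start about 5 mm further out than I assumed. Drawing full clip boxes to refine the heights.

```bash
cat > ov2.py <<'E'
from ov import *
k=11;outs=[];H=4.5
for i,(r0,r1,c0,c1),ds in((0,(175,206,250,285),(10,13)),(1,(240,271,300,335),(14,17))):
    for d in ds:
        im=cv2.resize(I[r0:r1,c0:c1],(0,0),fx=k,fy=k,interpolation=cv2.INTER_CUBIC)
        def P(a,b,z): return tuple(int(v) for v in np.round((proj(S,pt(i,a,b,z))[0]-[c0,r0]+.5)*k-.5))
        def box(A,B,Z,c):
            Q=[P(a,b,z) for a in A for b in B for z in Z]
            for x in range(8):
                for y in(1,2,4):
                    if x<x^y: cv2.line(im,Q[x],Q[x^y],c,1,cv2.LINE_AA)
        box((-2,2),(8,30),(14,96),(0,200,0));box((-H,H),(6,32),(81.5-d,90.5-d),(0,0,255))
        cv2.line(im,P(-42,0,86),P(0,0,86),(255,0,0),1);outs.append(im)
cv2.imwrite("pics/ov2.png",cv2.resize(np.vstack([np.hstack(outs[:2]),np.hstack(outs[2:])]),(0,0),fx=.85,fy=.85))
E
python3 ov2.py
```

```text
(no output)
```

View pics/ov2.png

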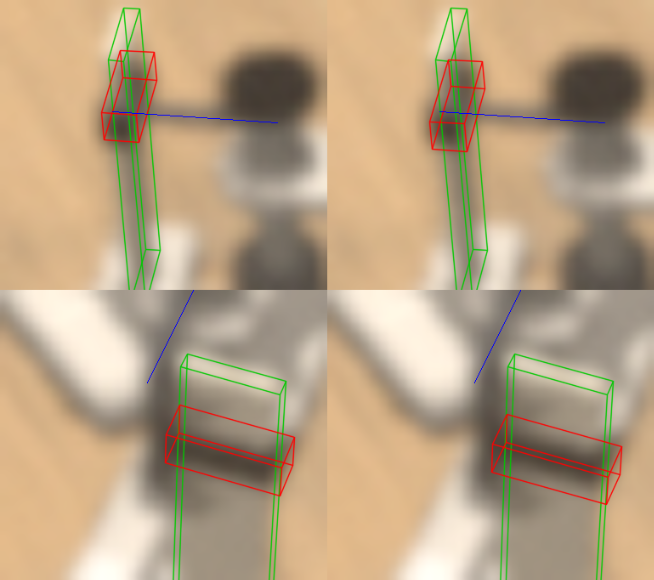

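The boxes give a left mark about 10.5 mm below the free pointer and a right mark about 14 mm below, each ±1.5 mm. That means pad sinks of about 8 and 11 mm. Now the moves in tool axes.

```bash
python3 - <<'E'
from h import *
from scipy.spatial.transform import Rotation as R
s=readout.state();A=R.from_quat(s["orientation"]);print(s["time_s"],np.round(A.as_matrix(),3))
for g in([.491,.210,.23],[.491,.210,.125]):
    print(g,np.round(A.inv().apply(np.array(g)-s["tcp_pos"])/.06,2))
E
```

```text
0.6 [[ 0.     0.251 -0.968]
 [-0.    -0.968 -0.251]
 [-1.     0.    -0.   ]]
[0.491, 0.21, 0.23] [  0.02 -10.92  -8.8 ]
[0.491, 0.21, 0.125] [  1.77 -10.92  -8.8 ]
```

drive_tool:
  motion:
    - [0,-0.3,-0.3,0,0]
    - [0,-1,-0.8,0,0]
    - [0,-1.7,-1.35,0,0]
    - [0,-2.4,-1.95,0,0]
    - [0,-3.1,-2.5,0,0]
    - [0,-3.8,-3.1,0,0]
    - [0,-4.5,-3.6,0,0]
    - [0,-5.2,-4.2,0,0]
    - [0,-5.9,-4.75,0,0]
    - [0,-6.6,-5.3,0,0]
    - [0,-7.3,-5.9,0,0]
    - [0,-8,-6.45,0,0]
    - [0,-8.7,-7,0,0]
    - [0,-9.4,-7.6,0,0]
    - [0,-10,-8.1,0,0]
    - [0,-10.5,-8.5,0,0]
    - [0,-10.8,-8.7,0,0]
    - [0,-10.9,-8.8,0,0]
    - [0,-10.92,-8.8,0,0]
    - [0,-10.92,-8.8,0,0]
  force: 40

```text
time_s: 3.1
tcp_pos: [0.4907, 0.2092, 0.2313]
orientation: [-0.701, -0.089, 0.702, -0.089]
contact_force: [0.1, 0.4, -0.4]
opening: -0.0003
```

```bash
python3 - <<'E'
from h import *
from scipy.spatial.transform import Rotation as R
s=readout.state();A=R.from_quat(s["orientation"]);print(s["time_s"],s["tcp_pos"],s["opening"],s["contact_force"],np.round(A.as_matrix(),3))
print(np.round(A.inv().apply(np.array([.491,.210,.11])-s["tcp_pos"])/.06,3))
E
```

```text
3.1 [0.49065715 0.20918995 0.23128906] -0.00033016835003135144 [ 0.139152    0.43974225 -0.44295758] [[-0.     0.25  -0.968]
 [-0.    -0.968 -0.25 ]
 [-1.     0.     0.   ]]
[ 2.021 -0.012 -0.01 ]
```

drive_tool:
  motion:
    - [0.6,0,0,0,0]
    - [1.2,0,0,0,0]
    - [1.7,0,0,0,0]
    - [1.95,0,0,0,0]
    - [2.05,0,0,0,0]
    - [2.1,0,0,0,0]
    - [2.1,0,0,0,0]

```text
time_s: 3.98
tcp_pos: [0.4917, 0.2103, 0.1062]
orientation: [0.702, 0.09, -0.701, 0.089]
contact_force: [0.8, -0.6, 0.1]
opening: -0.0
```

```bash
python3 - <<'E'
from h import *
c=shot("scene");t=shot("top")
f=lambda x,k:cv2.convertScaleAbs(cv2.resize(x,(0,0),fx=k,fy=k,interpolation=cv2.INTER_CUBIC),alpha=1.4)
A=f(c["pixels"][165:235,240:310],5.5);B=f(t["pixels"][175:245,225:295],5.5)
cv2.imwrite("pics/p1.png",np.hstack([A,B]))
E
```

```text
(no output)
```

View pics/p1.png

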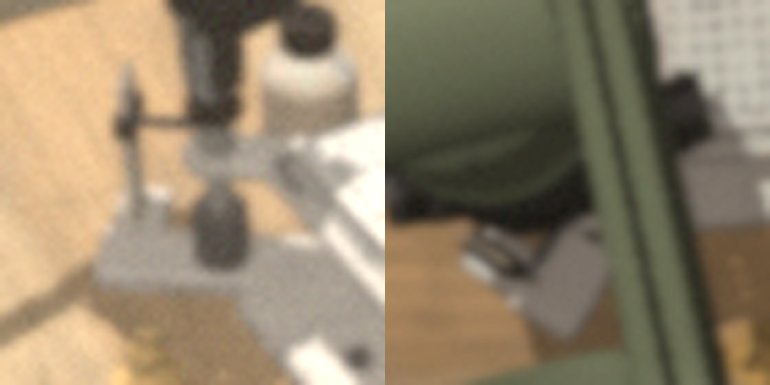

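The closed fingers sit directly over the left pad (crop x≈215). I'll lower slowly to a first, shallower dwell.

drive_tool:
  motion:
    - [0.05,0,0,0,0]
    - [0.1,0,0,0,0]
    - [0.14,0,0,0,0]
    - [0.17,0,0,0,0]
    - [0.19,0,0,0,0]
    - [0.21,0,0,0,0]
    - [0.21,0,0,0,0]
    - [0.21,0,0,0,0]

```text
time_s: 5.08
tcp_pos: [0.4908, 0.2103, 0.0927]
orientation: [-0.701, -0.09, 0.702, -0.089]
contact_force: [-2.2, 1.2, 3.6]
opening: -0.0003
```

```bash
cat > look.py <<'E'
import sys
from h import *
n,r0,r1,c0,c1=sys.argv[1],*map(int,sys.argv[2:6])
I=np.mean([shot("scene")["pixels"].astype(np.float32) for _ in range(4)],0)
s=readout.state();print(s["time_s"],s["tcp_pos"],s["contact_force"])
I=np.clip(np.stack([I,np.load("Savg.npy")])*1.4,0,255).astype(np.uint8)
cv2.imwrite(n,np.hstack([cv2.resize(x[r0:r1,c0:c1],(0,0),fx=11,fy=11,interpolation=cv2.INTER_CUBIC) for x in I]))
E
python3 look.py pics/p2.png 170 220 252 286
```

```text
5.275 [0.49075764 0.21030731 0.09267051] [-2.41732191  1.52042629  4.22777569]
```

View pics/p2.png

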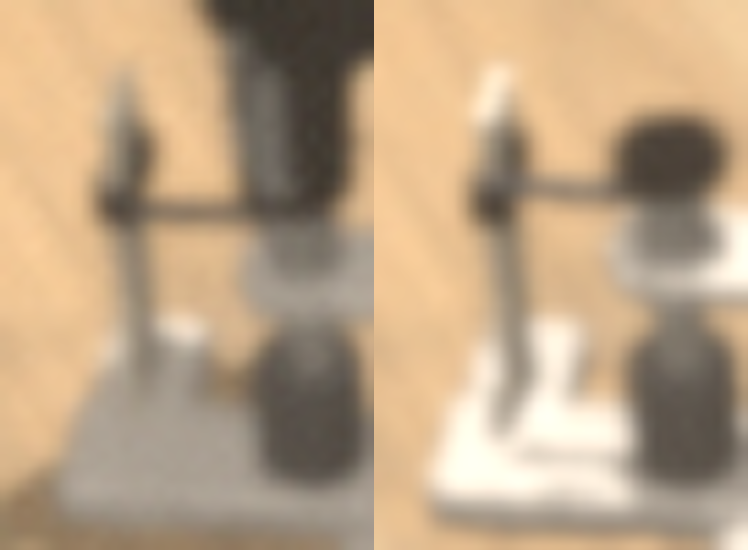

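Pressed view (left) against free (right): the rod has dropped from about y=188 to 211 at mid-length, and the clip has not moved. I'll measure that drop at sub-pixel level.

```bash
cat > rod.py <<'E'
from ov import *
I1=np.mean([shot("scene")["pixels"].astype(np.float32) for _ in range(4)],0).mean(2);I0=np.load("Savg.npy").mean(2)
for x in range(262,275):
    out=[]
    for G in(I0,I1):
        p=G[181:195,x].max()*.93-G[181:195,x];p=np.clip(p,0,None);k=p.argmax();q=slice(max(k-2,0),k+3);out.append(181+(np.arange(14)[q]*p[q]).sum()/p[q].sum())
    print(x,np.round(out,2),round((out[1]-out[0])*11/3.55,1),"mm")
for a in(0,-10,-20,-30): print(a,proj(S,pt(0,a,0,86))[0])
print("blob cols 261-265 rows 180..196")
for G in(I0,I1): print(np.round(G[180:197,261:266]).astype(int).T.tolist())
E
python3 rod.py
```

```text
262 [188.02 188.12] 0.3 mm
263 [188.06 188.07] 0.0 mm
264 [184.19 188.45] 13.2 mm
265 [184.24 188.67] 13.7 mm
266 [186.36 188.92] 7.9 mm
267 [186.65 189.04] 7.4 mm
268 [186.89 188.98] 6.5 mm
269 [187.   188.93] 6.0 mm
270 [187.04 188.87] 5.7 mm
271 [187.03 188.94] 5.9 mm
272 [186.84 188.81] 6.1 mm
273 [186.56 188.51] 6.1 mm
274 [185.76 187.87] 6.6 mm
0 [261.56525484 186.41910954]
-10 [265.76091868 186.69866581]
-20 [269.96059228 186.97847802]
-30 [274.16429119 187.25854715]
blob cols 261-265 rows 180..196
[[157, 140, 128, 124, 118, 108, 94, 79, 72, 79, 99, 118, 124, 126, 130, 130, 131], [154, 129, 110, 105, 100, 95, 81, 65, 55, 60, 81, 103, 111, 115, 117, 118, 121], [132, 108, 92, 86, 82, 82, 76, 63, 54, 57, 73, 90, 98, 101, 104, 104, 107], [117, 98, 82, 70, 69, 71, 73, 69, 72, 74, 83, 90, 94, 95, 95, 95, 97], [125, 111, 93, 82, 79, 82, 82, 84, 96, 104, 107, 107, 108, 106, 105, 102, 101]]
[[130, 124, 123, 121, 117, 109, 96, 81, 72, 78, 100, 115, 122, 124, 128, 129, 130], [116, 108, 102, 101, 100, 96, 87, 72, 58, 61, 81, 100, 109, 113, 115, 116, 121], [102, 94, 86, 81, 81, 79, 73, 64, 55, 58, 71, 88, 96, 99, 99, 103, 107], [107, 92, 77, 69, 64, 68, 71, 70, 65, 64, 75, 88, 93, 93, 96, 95, 96], [122, 107, 90, 80, 78, 82, 93, 95, 81, 76, 91, 102, 106, 105, 103, 100, 100]]
```

Rod image: the tip has sunk about 6.5 mm, less than the TCP height suggests. By the clip's end face it needs about 3 mm more. I'll go 2.4 mm deeper and dwell.

drive_tool:
  motion:
    - [0.02,0,0,0,0]
    - [0.04,0,0,0,0]
    - [0.04,0,0,0,0]
    - [0.04,0,0,0,0]
    - [0.04,0,0,0,0]
    - [0.04,0,0,0,0]

```text
time_s: 6.22
tcp_pos: [0.491, 0.2102, 0.0903]
orientation: [0.701, 0.089, -0.701, 0.089]
contact_force: [-2.9, 3.2, 3.8]
opening: 0.0002
```

```bash
python3 rod.py | head -13; python3 look.py pics/p3.png 170 220 252 286
```

```text
262 [188.02 188.06] 0.1 mm
263 [188.06 188.02] -0.1 mm
264 [184.19 188.57] 13.6 mm
265 [184.24 189.4 ] 16.0 mm
266 [186.36 189.68] 10.3 mm
267 [186.65 189.71] 9.5 mm
268 [186.89 189.78] 8.9 mm
269 [187.  189.7] 8.4 mm
270 [187.04 189.72] 8.3 mm
271 [187.03 189.78] 8.5 mm
272 [186.84 189.74] 9.0 mm
273 [186.56 189.12] 7.9 mm
274 [185.76 188.71] 9.2 mm
6.625 [0.49090408 0.21021114 0.09026673] [-2.72743432  1.9232893   4.12960123]
```

View pics/p3.png

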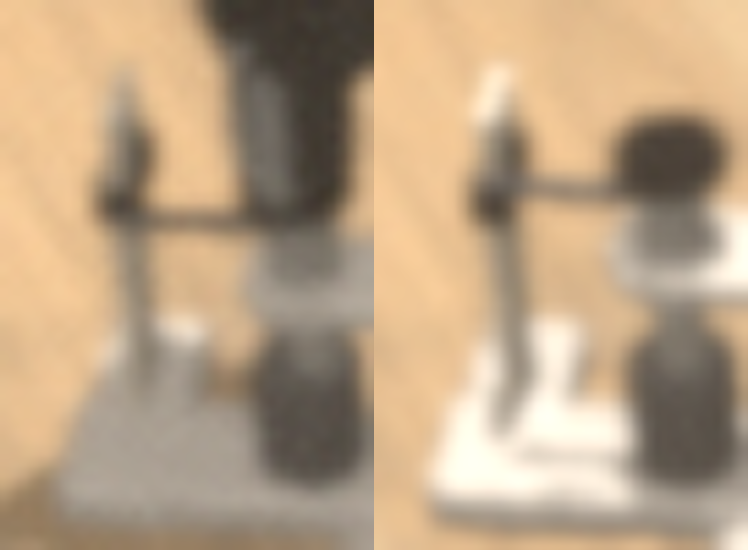

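The tip is now about 9.3 mm down and, within error, level with the wedge; the rod meets the clip at about (125,207). I'll go slightly deeper (about 1 mm) to centre the estimate, hold, then release.

drive_tool:
  motion:
    - [0.012,0,0,0,0]
    - [0.012,0,0,0,0]
    - [0.012,0,0,0,0]
    - [0.012,0,0,0,0]
    - [0.012,0,0,0,0]
    - [0.012,0,0,0,0]
    - [-0.1,0,0,0,0]
    - [-0.25,0,0,0,0]
    - [-0.6,0,0,0,0]
    - [-1.2,0,0,0,0]
    - [-1.5,0,0,0,0]
    - [-1.5,0,0,0,0]
    - [-1.5,0,0,0,0]

```text
time_s: 8.25
tcp_pos: [0.4901, 0.2098, 0.179]
orientation: [-0.701, -0.089, 0.702, -0.09]
contact_force: [0.1, -0.2, -0.6]
opening: 0.0003
```

```bash
python3 rod.py | head -13|tail -8; python3 - <<'E'
from h import *
from scipy.spatial.transform import Rotation as R
s=readout.state();A=R.from_quat(s["orientation"]);print(s["time_s"],s["tcp_pos"],s["contact_force"])
print(np.round(A.inv().apply(np.array([.503,.0267,s["tcp_pos"][2]])-s["tcp_pos"])/.06,3))
E
```

```text
267 [186.65 186.6 ] -0.2 mm
268 [186.89 186.77] -0.4 mm
269 [187.   186.86] -0.4 mm
270 [187.04 186.91] -0.4 mm
271 [187.03 186.93] -0.3 mm
272 [186.84 186.78] -0.2 mm
273 [186.56 186.47] -0.3 mm
274 [185.76 185.74] -0.1 mm
8.45 [0.49008336 0.20994686 0.17887257] [-0.16485905  0.3338771  -0.57103117]
[2.00e-03 3.01e+00 5.58e-01]
```

The left corner is fully up. Moving over the right pad and descending.

drive_tool:
  motion:
    - [0,0.6,0.1,0,0]
    - [0,1.3,0.25,0,0]
    - [0,2.1,0.4,0,0]
    - [0,2.75,0.5,0,0]
    - [0,3.01,0.56,0,0]
    - [0,3.01,0.56,0,0]
    - [0.4,3.01,0.56,0,0]
    - [0.8,3.01,0.56,0,0]
    - [1.1,3.01,0.56,0,0]
    - [1.21,3.01,0.56,0,0]
    - [1.21,3.01,0.56,0,0]

```text
time_s: 9.82
tcp_pos: [0.5035, 0.0279, 0.1074]
orientation: [-0.701, -0.09, 0.702, -0.09]
contact_force: [0.2, 0.9, 0.8]
opening: -0.0001
```

```bash
python3 look.py pics/q1.png 222 272 302 336
```

```text
10.025 [0.50455483 0.02709747 0.10866444] [ 0.1606885  -0.43848677 -0.18750751]
```

View pics/q1.png

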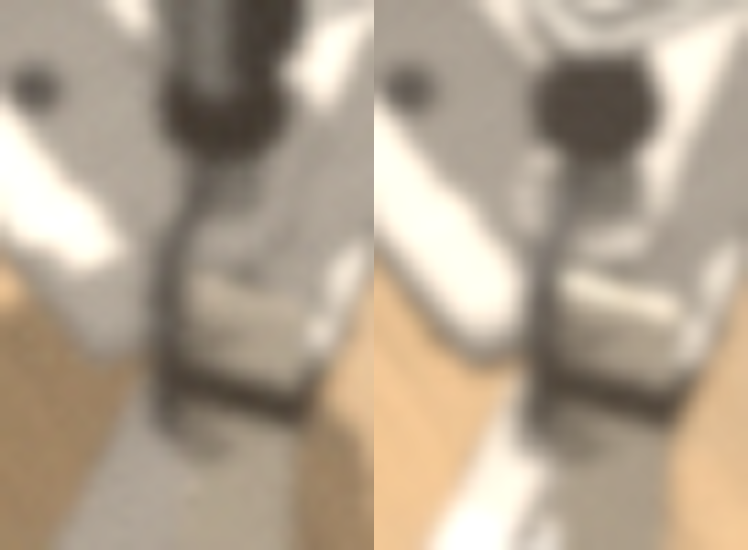

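The fingers are over the right pad. I'll press to a first dwell with the tip about 12 mm down, using the contact height learnt on the left.

drive_tool:
  motion:
    - [0.08,0,0,0,0]
    - [0.14,0,0,0,0]
    - [0.19,0,0,0,0]
    - [0.23,0,0,0,0]
    - [0.26,0,0,0,0]
    - [0.29,0,0,0,0]
    - [0.31,0,0,0,0]
    - [0.32,0,0,0,0]
    - [0.32,0,0,0,0]
    - [0.32,0,0,0,0]
    - [0.32,0,0,0,0]

```text
time_s: 11.4
tcp_pos: [0.5037, 0.0269, 0.0885]
orientation: [-0.701, -0.089, 0.701, -0.09]
contact_force: [-3.2, -3.2, 4.9]
opening: 0.0001
```

```bash
python3 look.py pics/q2.png 222 272 302 336
```

```text
11.6 [0.50373461 0.02693126 0.08849121] [-3.22616742 -2.62162687  4.57055313]
```

View pics/q2.png

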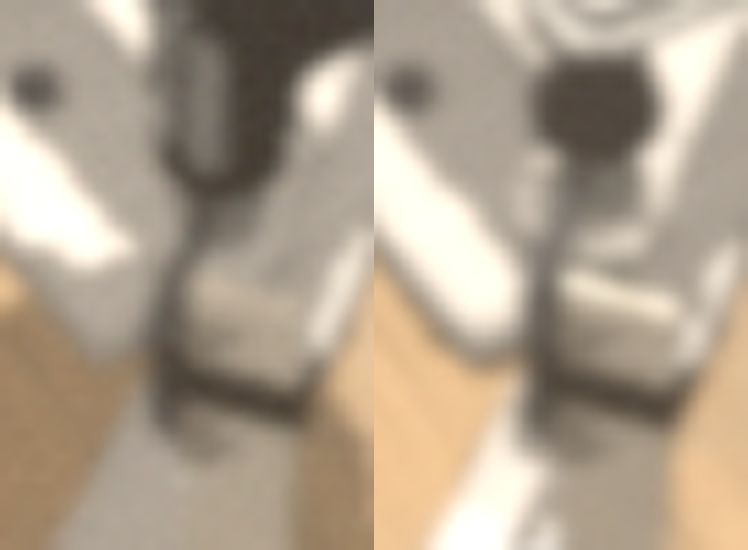

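The pad bottom has moved from about y=155 to 188, roughly 9 mm, so the tip is about 11.5 mm down. I'll go about 2.3 mm further to the estimated mark (about 14 mm), hold a second, then release and retreat.

drive_tool:
  motion:
    - [0.015,0,0,0,0]
    - [0.03,0,0,0,0]
    - [0.03,0,0,0,0]
    - [0.03,0,0,0,0]
    - [0.03,0,0,0,0]
    - [0.03,0,0,0,0]

```text
time_s: 12.35
tcp_pos: [0.5038, 0.027, 0.0867]
orientation: [0.701, 0.089, -0.701, 0.089]
contact_force: [-3.2, -3.1, 4.2]
opening: -0.0002
```

```bash
python3 - <<'E'
from ov import *
k=11;r0,r1,c0,c1=222,272,302,336
I1=np.mean([shot("scene")["pixels"].astype(np.float32) for _ in range(6)],0)
s=readout.state();print(s["time_s"],s["tcp_pos"],s["contact_force"])
outs=[]
for G,d in((I1,14),(I1,None)):
    im=cv2.resize(np.clip(G*1.6,0,255).astype(np.uint8)[r0:r1,c0:c1],(0,0),fx=k,fy=k,interpolation=cv2.INTER_CUBIC)
    if d:
        P=lambda a,b,z: tuple(int(v) for v in np.round((proj(S,pt(1,a,b,z))[0]-[c0,r0]+.5)*k-.5))
        cv2.line(im,P(-42,0,86-10.9),P(0,0,86-14),(255,0,0),1)
        cv2.line(im,P(0,3,72),P(0,30,72),(0,0,255),1)
    outs.append(im)
cv2.imwrite("pics/q3.png",np.hstack(outs))
E
```

```text
12.65 [0.50383967 0.02697663 0.08674218] [-2.54105806 -2.95566419  5.28743954]
```

The viewer limit is reached, so from here I check numerically. A small extra 0.6 mm hold covers the upper end of my estimate, then release and lift clear.

drive_tool:
  motion:
    - [0.01,0,0,0,0]
    - [0.01,0,0,0,0]
    - [0.01,0,0,0,0]
    - [0.01,0,0,0,0]
    - [0.01,0,0,0,0]
    - [-0.1,0,0,0,0]
    - [-0.25,0,0,0,0]
    - [-0.5,0,0,0,0]
    - [-1,0,0,0,0]
    - [-1.8,0,0,0,0]
    - [-2.5,0,0,0,0]
    - [-2.5,1,0.3,0,0]
    - [-2.5,2,0.5,0,0]
    - [-2.5,3,0.8,0,0]
    - [-2.5,4,1,0,0]
    - [-2.5,4.5,1.2,0,0]
    - [-2.5,4.5,1.2,0,0]
    - [-2.5,4.5,1.2,0,0]

```text
time_s: 14.9
tcp_pos: [0.5019, -0.2517, 0.237]
orientation: [0.702, 0.09, -0.701, 0.089]
contact_force: [0.2, 1.6, -0.5]
opening: 0.0
```

```bash
python3 - <<'E'
from h import *
I1=np.mean([shot("scene")["pixels"].astype(np.float32) for _ in range(10)],0).mean(2).astype(np.float32);I0=np.load("Savg.npy").mean(2).astype(np.float32)
s=readout.state();print(s["time_s"],s["tcp_pos"],s["contact_force"])
# template shift of patches, px
for n,(r0,r1,c0,c1) in dict(Lpad=(176,196,268,286),Lclip=(172,200,256,268),Rpad=(222,244,312,332),Rclip=(245,266,312,334),plate=(182,225,290,355),weight=(224,248,258,276),bottle=(163,190,286,308),tweez=(242,278,234,280),pen=(245,275,340,400)).items():
    t=I0[r0:r1,c0:c1]; R=cv2.matchTemplate(I1[r0-3:r1+3,c0-3:c1+3],t,cv2.TM_CCOEFF_NORMED)
    m=np.unravel_index(R.argmax(),R.shape);print(n,np.array(m)-3,round(float(R.max()),3))
E
```

```text
15.4 [ 0.50195213 -0.25214738  0.23671602] [-0.40614405 -0.06742282  0.60165618]
Lpad [0 0] 1.0
Lclip [0 0] 1.0
Rpad [0 0] 1.0
Rclip [0 0] 1.0
plate [0 0] 1.0
weight [0 0] 0.999
bottle [0 0] 1.0
tweez [0 0] 0.999
pen [0 0] 1.0
```

```bash
python3 -c "
from plant import r;print(r.sign_off())"
```

```text
the job is handed in; nothing more can be done
None
```

I pressed both corners in order, left then right, with the closed fingertips, and handed the job in at about 15.4 s. The hand-in gave no verdict.

- **Left corner:** I measured its mark about 10 mm below the free pointer. I held the pointer about 6.5 mm, 9.3 mm and then an estimated 10 mm down, for about 1.5 s in total near the mark. After release the camera showed the rod back to within 0.4 mm of its free height.
- **Right corner:** I estimated its mark about 14 mm down, with readings from 12 to 17 mm. I held the pointer at an estimated 11.5, 13.8 and 14.5 mm, then released it.
- **Final check:** Comparing camera patches before and after, both pads, both clips, the plate and all four bystanders matched with 0 px shift (correlation 0.999 or better). The arm stands well clear with no contact force beyond sensor noise.

**Less certain:**
- **Contact height:** The robot's height reading put contact about 2 mm lower than the stated 100 mm. I went by the images instead.
- **Right pointer level:** I did not confirm it directly at its mark. The rod is hard to make out there, and the viewer's 12-picture limit stopped my last overlay. That depth rests on the clip height in the images and the contact height learnt on the left. The holds should cover marks from about 7.5 to 18.5 mm down.

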